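# Size a shank button in the button gauge

## Robot

A 7-joint arm with a two-finger parallel gripper is mounted at the origin on a cart in front of the work surface, level with it; the furniture and walls round the work are solid. World frame = base frame: x ahead of the robot, y to its left, z up, the work surface at z = 0. Lengths are in m, angles in rad, forces in N, time in s.
With the tool pointing down it reaches from about 0.4 to 0.925 m from the base axis. Payload 4.1 kg.
Tool frame: the origin (TCP) lies between the finger pads; the fingertips stand 14 mm ahead of it and the grasp point (between the pads) lies 5 mm behind it; z points along the fingers, y is the line along which they close (so a half turn about z gives the same grasp; the last joint's range is limited). The gripper opens to 85 mm and grips with 20 to 120 N. Pads are 22 mm wide; open, the fingers measure 114 mm over their backs; the gripper's body (76 mm by 85 mm) begins 54 mm behind the grasp point. The pads swing forward as they close: fully open they stand 13 mm farther back than shut.
Start: joints at [-1.288, 0.398, 0.045, 1.537, -0.019, 1.207, -0.051], TCP at [0.242, 0.603, 0.216] pointing down, gripper open.
Joint ranges: [-2.82, 2.82], [-0.49, 2.23], [-1.37, 1.46], [0, 2.46], [-1.36, 4.5], [0.23, 2], [-2.94, 2.94]. Speed limits (rad/s): [2.57, 2.57, 3.14, 3.14, 3.14, 3.14, 3.14].

## Interface

Orientations are given as a unit quaternion [x, y, z, w].
In Python, from plant import telemetry, snapshot, r gives the robot as it stands.
- The arm moves only by the tool play_rows, never from a script. Its argument "increments" is a list of rows, each a list of 3 entries, a list of its own where there are three numbers: the finger opening in mm, from 0 to 85.4, then the shift along the tool's x, y, z in units of 50 mm (1.0 is 50 mm), then the turn, a rotation vector about the tool's x, y, z in units of 5 degrees (1.0 is 5 degrees). In form: [[hand, [x, y, z], [wx, wy, wz]], ...]. A call has 1 to 8 rows; each row shifts and turns the commanded pose from where the row before left it, along the tool's axes as they then stand; what a row does not reach is not made up. A row lasts 1/8 s, in which the tool goes at most 62.5 mm and 10.7 degrees, less where a joint would pass 70% of its speed; a pose out of reach is approached as far as the arm can. A call is refused whole if a number of a shift passes 1 or a number of a turn 1, either way. A call with a gripper value outside its range is refused whole. The fingers move at their own pace and stop on an object; "grip_force" is the grip in N (left out, the last holds). Time passes only in rows, so rows that do not move let the fingers close. It gives the time, the measured TCP pose, the force, the opening and the grip force at its end, in the units of the state.
- telemetry.read_state(): the state, without advancing time (a new reading comes with each control period).
- snapshot(name): name is "side" or "top"; returns a dict with "frame" (420x560x3 uint8, red, green, blue), "mtx" (3x3 intrinsics, pixels), "xyz" and "attitude" of the camera in the world. Camera axes: x right, y up, looking along -z (the intrinsics and any distortion apply to the point x, -y, -z); pixel columns grow to the right and rows downward; lengths in m; the calibration is good to about 2 mm. A picture is of the moment at which its call begins. There is no depth.
- r.close_job(): hands the job in; it is judged then, once.
The state is a dict: "time_s": time; "joints": joint angles; "dq": joint speeds; "joint_torque": joint torques, N m; "eef_pos": TCP position; "tool_rot": TCP orientation; "wrist_force": force on the tool from outside, world axes, zero at the start; "torque": the same for the moment, N m; "width": finger opening in m; "gripper_force": force on a finger pad.
Only numpy, scipy, OpenCV 4.12 (cv2) and the standard library are available. Lean on these libraries where they do the work, as an engineer would, in place of code of your own. Each camera call takes 0.05 s, during which the arm holds its last target. There are 200 camera calls.

## Task

Find the size of the button that lies on the grey felt square: take it by its stem and try it, stem up, in the round pockets of the wooden button gauge one after the other, from the smallest upward, resting it on each pocket with only light pressure, and leave it in the first one that it enters, fully down, flat and let go. Do not force it into a pocket that is too small, skip none, and leave the two other buttons, the thimble and the green spool where they are.

Things in the scene. Friction and masses are not known exactly. Their poses are not given: they have to be found in the camera images.
- gauge: fixed wooden button gauge, a bar 46 x 172 x 14 mm (x, y, z) with four round pockets in a row along its length, 40 mm apart, growing from its +y end to its -y end. Soft wood: pressing with over 30 N would mar it. The sewing machine between it and the robot stands 245 mm above the table, and a shelf rack rises right of y = -0.33. Origin: centre of its underside, on the table
- gauge_hole0 (a point): smallest pocket of the gauge: centre of its mouth, level with the gauge's top face (14 mm above the table); flat-bottomed round pocket 25 mm across, 7 mm deep, with a 1 mm bevel at the mouth; z points up. Even the 27 mm button stays on top.
- gauge_hole1 (a point): second pocket of the gauge: centre of its mouth, level with the gauge's top face (14 mm above the table); flat-bottomed round pocket 28 mm across, 7 mm deep, with a 1 mm bevel at the mouth; z points up. The 27 mm button enters; the larger ones stay on top.
- gauge_hole2 (a point): third pocket of the gauge: centre of its mouth, level with the gauge's top face (14 mm above the table); flat-bottomed round pocket 31 mm across, 7 mm deep, with a 1 mm bevel at the mouth; z points up. The 27 and 30 mm buttons enter.
- gauge_hole3 (a point): largest pocket of the gauge: centre of its mouth, level with the gauge's top face (14 mm above the table); flat-bottomed round pocket 34 mm across, 7 mm deep, with a 1 mm bevel at the mouth; z points up. All three buttons enter.
- felt: thin grey felt square, 70 x 70 mm, flat on the table (under 1 mm thick); the button to be sized lies about its middle. Origin: its centre
- button_a: brass shank button lying face down: a round disc 7 mm thick with a central upright round stem, 12 mm diameter, from 7 to 25 mm above the origin; grip it by the stem. 60 g, give or take. The disc is 27, 30 or 33 mm across: the three buttons have one size each, otherwise alike, and which is on the felt differs from start to start. Origin: centre of the disc's underside; z along the stem
- button_b: brass shank button lying face down: a round disc 7 mm thick with a central upright round stem, 12 mm diameter, from 7 to 25 mm above the origin; grip it by the stem. 60 g, give or take. The disc is 27, 30 or 33 mm across: the three buttons have one size each, otherwise alike, and which is on the felt differs from start to start. Origin: centre of the disc's underside; z along the stem
- button_c: brass shank button lying face down: a round disc 7 mm thick with a central upright round stem, 12 mm diameter, from 7 to 25 mm above the origin; grip it by the stem. 60 g, give or take. The disc is 27, 30 or 33 mm across: the three buttons have one size each, otherwise alike, and which is on the felt differs from start to start. Origin: centre of the disc's underside; z along the stem
- thimble: bystander: brass thimble, 18 mm wide, 22 mm tall, loose and upright on the table. Origin: centre of its underside
- spool_green: bystander: wooden spool of green thread, 33 mm wide, 36 mm tall, loose and upright on the table. Origin: centre of its underside

How it is judged:
On the way, in this order (a step that is already met when the one before it is completed fails the run):
1. the button has been tried in the smallest pocket: resting on or in it, within 6 mm of its centre (((horizontal distance between button_a and gauge_hole0 below 0.006 m and (z of button_a in the frame of gauge_hole0 below -0.002 m or (z of button_a in the frame of gauge_hole0 below 0.003 m and contact force between button_a and gauge above 0.3 N))) or (horizontal distance between button_b and gauge_hole0 below 0.006 m and (z of button_b in the frame of gauge_hole0 below -0.002 m or (z of button_b in the frame of gauge_hole0 below 0.003 m and contact force between button_b and gauge above 0.3 N))) or (horizontal distance between button_c and gauge_hole0 below 0.006 m and (z of button_c in the frame of gauge_hole0 below -0.002 m or (z of button_c in the frame of gauge_hole0 below 0.003 m and contact force between button_c and gauge above 0.3 N))))), for 0.1 s.
2. it has been tried in the second pocket likewise (((horizontal distance between button_a and gauge_hole1 below 0.006 m and (z of button_a in the frame of gauge_hole1 below -0.002 m or (z of button_a in the frame of gauge_hole1 below 0.003 m and contact force between button_a and gauge above 0.3 N))) or (horizontal distance between button_b and gauge_hole1 below 0.006 m and (z of button_b in the frame of gauge_hole1 below -0.002 m or (z of button_b in the frame of gauge_hole1 below 0.003 m and contact force between button_b and gauge above 0.3 N))) or (horizontal distance between button_c and gauge_hole1 below 0.006 m and (z of button_c in the frame of gauge_hole1 below -0.002 m or (z of button_c in the frame of gauge_hole1 below 0.003 m and contact force between button_c and gauge above 0.3 N))))), for 0.1 s.
3. it has been let go fully down in the second pocket if it enters there, otherwise tried in the third pocket likewise ((((horizontal distance between button_a and gauge_hole1 below 0.003 m and z of button_a in the frame of gauge_hole1 below -0.0055 m and angle between button_a's own z axis and vertical below 0.08 rad) and contact force between the fingers and button_a below 0.05 N) or (horizontal distance between button_b and gauge_hole2 below 0.006 m and (z of button_b in the frame of gauge_hole2 below -0.002 m or (z of button_b in the frame of gauge_hole2 below 0.003 m and contact force between button_b and gauge above 0.3 N))) or (horizontal distance between button_c and gauge_hole2 below 0.006 m and (z of button_c in the frame of gauge_hole2 below -0.002 m or (z of button_c in the frame of gauge_hole2 below 0.003 m and contact force between button_c and gauge above 0.3 N))))), for 0.1 s.
At the end, for the whole second after the job is handed in: The button from the felt lies released and still in the smallest pocket it enters: within 3 mm of its centre, underside at least 5.5 mm below the gauge's top, tilted under 0.08 rad; the other two buttons moved less than 15 mm; no button within 50 mm of the felt's centre ((((horizontal distance between button_a and gauge_hole1 below 0.003 m and z of button_a in the frame of gauge_hole1 below -0.0055 m and angle between button_a's own z axis and vertical below 0.08 rad) and contact force between the fingers and button_a below 0.05 N and linear speed of button_a below 0.02 m/s and distance of each of button_b, button_c from where it was at the start of the episode below 0.015 m) or ((horizontal distance between button_b and gauge_hole2 below 0.003 m and z of button_b in the frame of gauge_hole2 below -0.0055 m and angle between button_b's own z axis and vertical below 0.08 rad) and contact force between the fingers and button_b below 0.05 N and linear speed of button_b below 0.02 m/s and distance of each of button_a, button_c from where it was at the start of the episode below 0.015 m) or ((horizontal distance between button_c and gauge_hole3 below 0.003 m and z of button_c in the frame of gauge_hole3 below -0.0055 m and angle between button_c's own z axis and vertical below 0.08 rad) and contact force between the fingers and button_c below 0.05 N and linear speed of button_c below 0.02 m/s and distance of each of button_a, button_b from where it was at the start of the episode below 0.015 m)) and horizontal distance between each of button_a, button_b, button_c and felt above 0.05 m); the robot touches nothing.
It fails at once if the gauge is pressed with more than 30 N (contact force between gauge and anything else above 30 N).
It fails at once if the thimble or the green spool is moved by 15 mm or more (distance of any of thimble, spool_green from where it was at the start of the episode above 0.015 m).
It also fails if it takes over 72 s, if anything falls off the work surface, if the arm or the gripper's body presses on something with over 40 N, if the wrist force passes 120 N, or if a joint passes its speed limit or range.

## Working session

There is one attempt and no reset: what is moved stays moved. The work goes in short steps, Python scripts to look and compute and a tool call to move; the robot and the scene stay as the last step left them, time stands still between calls to the robot, and variables do not carry over. Pictures are saved under pics/ and viewed, at most 10 in all, crops included, and the job is handed in when it is done.

Besides the shell and the picture viewer there is one more tool, called as name(argument=value, ...) on one line, values as JSON. play_rows: Moves the arm, as the interface text tells. Its arguments: {"type":"object","properties":{"increments":{"type":"array","items":{"type":"array"}},"grip_force":{"type":"number"}},"required":["increments"]}

```bash
ls; mkdir -p pics
python3 - <<'E'
from plant import telemetry, snapshot, r
import cv2,numpy as np,pickle
for n in("side","top"):
    s=snapshot(n); cv2.imwrite(f"pics/{n}0.png",s["frame"][:,:,::-1]); pickle.dump(s,open(f"{n}0.pkl","wb"))
    print(n,np.round(s["mtx"],1).tolist(),s["xyz"],s["attitude"],s.keys())
print(telemetry.read_state())
E
```

```text
pics
side [[401.0, 0.0, 277.4], [0.0, 401.0, 209.4], [0.0, 0.0, 1.0]] [0.41058492 0.70473989 0.60425013] [-0.06796073  0.41295009  0.89295416 -0.16579032] dict_keys(['frame', 'mtx', 'xyz', 'attitude'])
top [[464.6, 0.0, 279.1], [0.0, 464.6, 213.5], [0.0, 0.0, 1.0]] [0.51737484 0.10017793 1.17493392] [-0.0237611   0.03430826  0.71351613 -0.6993948 ] dict_keys(['frame', 'mtx', 'xyz', 'attitude'])
{'time_s': 0.1, 'joints': array([-1.28800323,  0.39912077,  0.04506177,  1.53775203, -0.01868654,
        1.20687081, -0.05072267]), 'dq': array([ 6.98461196e-04, -2.45761033e-03, -4.18520427e-05, -2.58299189e-03,
       -1.26022612e-03, -2.47865057e-04,  1.49953213e-04]), 'joint_torque': array([ 3.81526814e-03, -4.76262617e+01,  1.37091670e+00, -2.54946256e+01,
        1.22095997e-02,  5.07906923e-03, -1.09997174e-05]), 'eef_pos': array([0.24195947, 0.60265832, 0.21546698]), 'tool_rot': array([ 1.89704439e-01,  9.81840862e-01, -8.59767168e-04, -9.33529548e-05]), 'wrist_force': array([-0.41295221, -0.5930997 , -0.41682002]), 'torque': array([ 0.03942948, -0.02076418,  0.02436872]), 'gripper_force': 0.0, 'width': 0.08550703623606874}
```

View pics/top0.png

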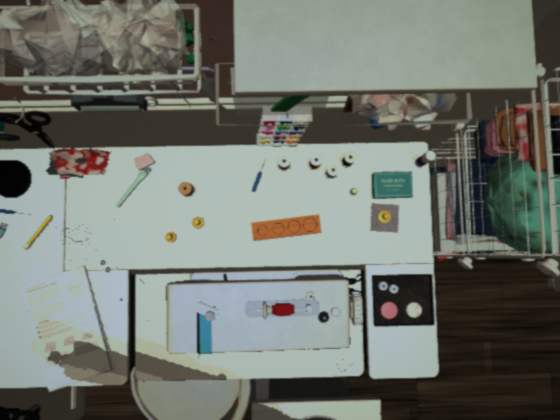

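View pics/side0.png

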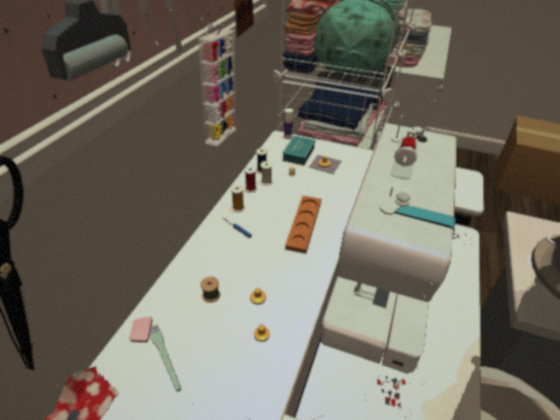

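The top view shows the felt button at about (385,217), the gauge at (287,228) and the other buttons at (171,237) and (198,222). The spool is at (186,188) and the thimble at (353,191). The side view agrees.

```bash
cat > h.py <<'E'
import numpy as np, cv2
from scipy.spatial.transform import Rotation as R
def ray(s,uv):
    uv=np.atleast_2d(uv).astype(float); K=s["mtx"]
    d=np.c_[(uv[:,0]-K[0,2])/K[0,0],-(uv[:,1]-K[1,2])/K[1,1],-np.ones(len(uv))]
    return s["xyz"],R.from_quat(s["attitude"]).apply(d)
def plane(s,uv,z):
    o,d=ray(s,uv); return o+d*((z-o[2])/d[:,2])[:,None]
def tri(s1,u1,s2,u2):
    (a,d),(b,e)=ray(s1,u1),ray(s2,u2); d=d[0]/np.linalg.norm(d);e=e[0]/np.linalg.norm(e)
    t=np.linalg.lstsq(np.c_[d,-e],b-a,rcond=None)[0]; p,q=a+d*t[0],b+e*t[1]
    return (p+q)/2,np.linalg.norm(p-q)
def proj(s,p):
    c=R.from_quat(s["attitude"]).inv().apply(np.atleast_2d(p)-s["xyz"]); K=s["mtx"]
    return np.c_[K[0,2]-K[0,0]*c[:,0]/c[:,2],K[1,2]+K[1,1]*c[:,1]/c[:,2]]
def blobs(s,lo,hi,amin=20):
    hsv=cv2.cvtColor(s["frame"],cv2.COLOR_RGB2HSV); m=cv2.inRange(hsv,np.array(lo),np.array(hi))
    n,l,st,c=cv2.connectedComponentsWithStats(m); return [(st[i],c[i],(l==i).astype(np.uint8)) for i in range(1,n) if st[i][4]>=amin]
E
python3 - <<'E'
from h import *
import pickle
T=pickle.load(open("top0.pkl","rb"));S=pickle.load(open("side0.pkl","rb"))
for n,s in(("top",T),("side",S)):
    print(n)
    for nm,lo,hi in(("yellow",(18,120,90),(35,255,255)),("wood",(5,120,90),(15,255,255))):
        for st,c,m in blobs(s,lo,hi,15):
            x,y,w,h,a=st
            e=cv2.minAreaRect(cv2.findNonZero(m))
            print(nm,st.tolist(),np.round(c,1),np.round(plane(s,c,.014)[0],4),"rect",np.round(e[0],1),np.round(e[1],1),round(e[2],1))
def crop(s,x,y,w,h,k): return cv2.resize(s["frame"][y:y+h,x:x+w,::-1],None,fx=k,fy=k,interpolation=cv2.INTER_NEAREST)
a=crop(T,245,205,80,45,10); b=crop(T,365,197,40,40,7);c=crop(S,305,145,40,40,7)
d=np.zeros((600,800,3),np.uint8); d[:450]=a; 
cv2.imwrite("pics/g.png",d[:450])
c2=crop(S,280,190,50,64,7)
cv2.imwrite("pics/b.png",np.vstack([np.hstack([b,c]),np.zeros((4,560,3),np.uint8)]))
E
```

```text
top
yellow [259, 141, 11, 2, 18] [263.7 141.4] [0.797  0.1172 0.014 ] rect [264.  141.5] [ 1. 10.] 90.0
yellow [378, 210, 13, 13, 129] [383.9 216.3] [ 0.6006 -0.1813  0.014 ] rect [384. 216.] [12. 12.] 90.0
yellow [28, 216, 24, 29, 116] [ 39.4 229.9] [0.5833 0.6778 0.014 ] rect [ 39.2 230.2] [ 3.3 35.6] 38.3
yellow [193, 217, 10, 11, 87] [197.6 222. ] [0.5954 0.2859 0.014 ] rect [197.5 222. ] [10.  9.] 90.0
yellow [166, 232, 10, 10, 74] [170.3 236.6] [0.5603 0.3539 0.014 ] rect [170.2 236.8] [8.5 9.2] 45.0
wood [550, 107, 9, 4, 17] [555.1 108.2] [ 0.8712 -0.6348  0.014 ] rect [554.  108.5] [3. 8.] 90.0
wood [497, 110, 9, 16, 50] [500.4 116.1] [ 0.8528 -0.4917  0.014 ] rect [499.8 116.5] [ 5.4 16.5] 30.3
wood [510, 121, 4, 20, 51] [511.9 129.5] [ 0.8171 -0.5194  0.014 ] rect [511.5 130.5] [19.  3.] 90.0
wood [538, 123, 7, 47, 168] [541.3 147.8] [ 0.7682 -0.5921  0.014 ] rect [541.4 145.9] [46.1  4.2] 86.2
wood [502, 126, 5, 17, 50] [504.2 133.8] [ 0.8064 -0.4988  0.014 ] rect [503.9 134.1] [16.1  3.9] 84.3
wood [290, 136, 9, 2, 18] [294.  136.5] [0.8085 0.04   0.014 ] rect [294.  136.
[... 943 characters left out ...]

wood [285, 22, 26, 8, 79] [294.8  25.8] [ 1.0529 -1.2688  0.014 ] rect [297.1  26.6] [25.3  4.9] 12.8
wood [297, 31, 15, 4, 31] [304.6  32.2] [ 0.9783 -1.1928  0.014 ] rect [304.   32.5] [ 3. 14.] 90.0
wood [225, 96, 9, 14, 69] [229.1 102.6] [ 0.9823 -0.3905  0.014 ] rect [229.3 102.3] [11.9  7.8] 76.0
wood [227, 115, 7, 13, 60] [230.  120.9] [ 0.9251 -0.2793  0.014 ] rect [230. 121.] [12.  6.] 90.0
wood [286, 197, 34, 53, 1031] [303.3 223.3] [0.5763 0.0783 0.014 ] rect [302.9 222.6] [20.7 54.4] 16.5
wood [202, 278, 15, 13, 113] [209.4 284.2] [0.6872 0.3017 0.014 ] rect [209. 284.] [12. 14.] 90.0
wood [50, 412, 6, 7, 16] [ 52.6 414.9] [0.7822 0.5877 0.014 ] rect [ 52.3 415.3] [3.5 5.7] 45.0
```

View pics/g.png

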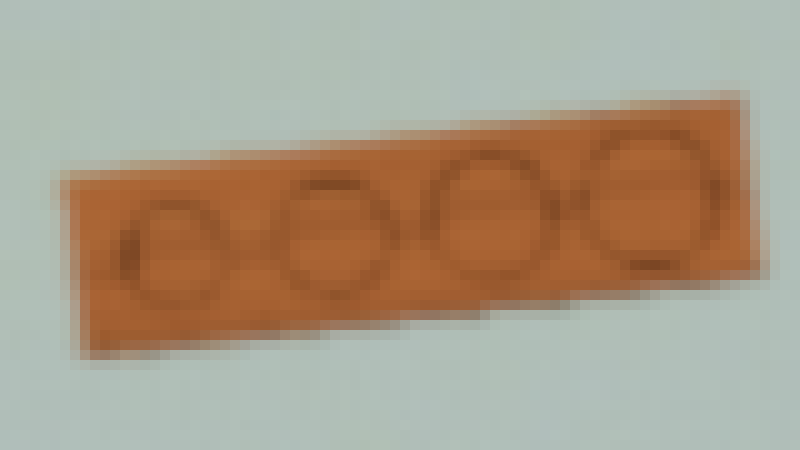

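View pics/b.png

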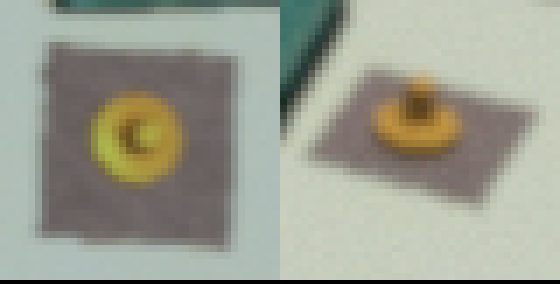

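The gauge crop shows four rings in full-frame pixels at about (261.8,229.8), (278.1,228.2), (293.8,226.1) and (309.7,224.2). The button crop shows the disc centre at top (384.1,216.1), with the stem top at about (385.5,215.8) in the top view and (324.5,156.4) in the side view.

Run:
```python
from h import *
import pickle
T=pickle.load(open("top0.pkl","rb"));S=pickle.load(open("side0.pkl","rb"))
H=np.array([[261.8,229.8],[278.1,228.2],[293.8,226.1],[309.7,224.2]])
p=plane(T,H,.014);print(np.round(p,4), np.linalg.norm(np.diff(p,axis=0),axis=1))
print("side proj of holes",proj(S,p).round(1).tolist())
def corners(s,lo):
    b=max(blobs(s,(3,100,60),(17,255,255),500),key=lambda b:-abs(b[1]-lo).sum())
    q=cv2.findContours(cv2.morphologyEx(b[2],cv2.MORPH_CLOSE,np.ones((5,5))),0,2)[0][0]
    return cv2.minAreaRect(q),b[1]
print(corners(T,(286,227)))
print("disc",plane(T,[384.0,216.2],.006),"stemtop",plane(T,[385.3,215.8],.026),"side stem",plane(S,[324.5,156.4],.026),tri(T,[385.3,215.8],S,[324.5,156.4]))
hs=cv2.cvtColor(T["frame"],cv2.COLOR_RGB2HSV)
print("machine back",plane(T,[[170,282],[350,278]],.245))
print("thimble, spool, book",plane(T,[[353.5,191],[186,188],[373,198]],.02))
cv2.imwrite("pics/gs.png",cv2.resize(S["frame"][190:255,275:330,::-1],None,fx=9,fy=9,interpolation=cv2.INTER_CUBIC))
```

```text
[[0.5727 0.126  0.014 ]
 [0.5759 0.0852 0.014 ]
 [0.5804 0.0458 0.014 ]
 [0.5844 0.0059 0.014 ]] [0.04093282 0.03965232 0.04015115]
side proj of holes [[297.9, 238.1], [302.5, 225.4], [306.0, 213.8], [309.5, 202.8]]
(((285.7276916503906, 227.16732788085938), (17.746572494506836, 67.5967788696289), 83.04703521728516), array([285.77685262, 227.17735221]))
disc [[ 0.6013799  -0.18355984  0.006     ]] stemtop [[ 0.6008771  -0.18198946  0.026     ]] side stem [[ 0.60077269 -0.1783224   0.026     ]] (array([ 0.60138158, -0.18261282,  0.02322296]), np.float64(0.000616398525302325))
machine back [[ 0.46203079  0.30415169  0.245     ]
 [ 0.46225697 -0.05284391  0.245     ]]
thimble, spool, book [[ 0.66527512 -0.10584851  0.02      ]
 [ 0.68067563  0.31335234  0.02      ]
 [ 0.64667546 -0.15427572  0.02      ]]
```

View pics/gs.png

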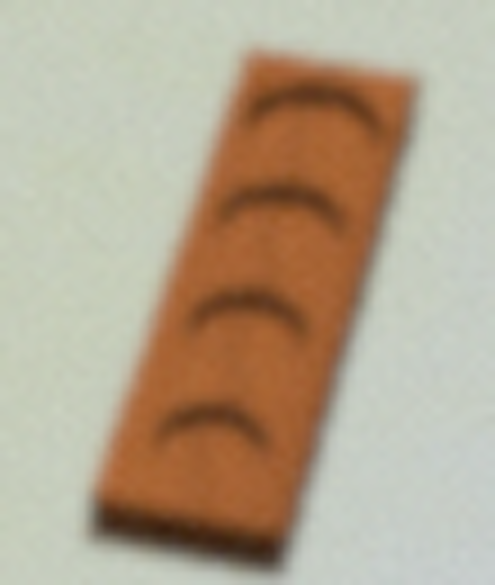

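play_rows(increments=[[85, [0, 0, -1], [0, 0, -1]], [85, [0, 0, -1], [0, 0, -1]], [85, [0, 0, -1], [0, 0, -1]], [85, [0, 0, 0], [0, 0, -1]], [85, [0, 0, 0], [0, 0, -0.37]]])

```text
time_s: 0.72
eef_pos: [0.2421, 0.6031, 0.3663]
tool_rot: [-0.0, 1.0, -0.0, -0.0]
wrist_force: [0.3, 0.3, -0.4]
width: 0.085
gripper_force: 0.0
```

The side crop shows the four pockets in the same order. Its face centre projects at about (303.9,220.4), which puts y about 3 mm above the top view, so I'll use the relative positions.

play_rows(increments=[[40, [-0.6, -0.9, 0], [0, 0, 0]], [40, [-0.6, -0.9, 0], [0, 0, 0]], [40, [-0.6, -0.9, 0], [0, 0, 0]], [40, [-0.6, -0.9, 0], [0, 0, 0]], [40, [-0.6, -0.9, 0], [0, 0, 0]], [40, [-0.6, -0.9, 0], [0, 0, 0]], [40, [-0.6, -0.9, 0], [0, 0, 0]], [40, [-0.6, -0.9, 0], [0, 0, 0]]])

```text
time_s: 1.72
eef_pos: [0.4821, 0.2413, 0.3651]
tool_rot: [0.0, 1.0, -0.001, -0.001]
wrist_force: [1.3, 0.3, -0.6]
width: 0.0402
gripper_force: 0.0
```

play_rows(increments=[[40, [-0.6, -1, 0], [0, 0, 0]], [40, [-0.6, -1, 0], [0, 0, 0]], [40, [-0.6, -1, 0], [0, 0, 0]], [40, [-0.6, -1, 0], [0, 0, 0]], [40, [0, -1, 0], [0, 0, 0]], [40, [0, -1, 0], [0, 0, 0]], [40, [0, -1, 0], [0, 0, 0]], [40, [0, -1, 0], [0, 0, 0]]])

```text
time_s: 2.72
eef_pos: [0.6011, -0.1582, 0.3649]
tool_rot: [0.0, 1.0, 0.0, -0.001]
wrist_force: [1.5, -0.2, 0.0]
width: 0.0397
gripper_force: 0.0
```

play_rows(increments=[[40, [0, -0.48, 1], [0, 0, 0]], [40, [0, 0, 1], [0, 0, 0]], [40, [0, 0, 1], [0, 0, 0]], [40, [0, 0, 1], [0, 0, 0]], [40, [0, 0, 1], [0, 0, 0]], [40, [0, 0, 0.5], [0, 0, 0]], [40, [0, 0, 0], [0, 0, 0]]])

```text
time_s: 3.6
eef_pos: [0.599, -0.1799, 0.088]
tool_rot: [0.0, 1.0, 0.001, -0.004]
wrist_force: [0.7, 1.1, -0.2]
width: 0.0399
gripper_force: 0.0
```

Run:
```python
from plant import telemetry, snapshot
from h import *
print(telemetry.read_state()["eef_pos"],telemetry.read_state()["wrist_force"])
S=snapshot("side");T=snapshot("top")
f=lambda s,x,y:cv2.resize(s["frame"][y:y+80,x:x+66,::-1],None,fx=6,fy=6,interpolation=cv2.INTER_CUBIC)
cv2.imwrite("pics/app.png",np.hstack([f(S,292,100),f(T,352,170)]))
```

```text
[ 0.59900789 -0.17993588  0.08801173] [ 0.74167594  1.09136812 -0.21700714]
```

View pics/app.png

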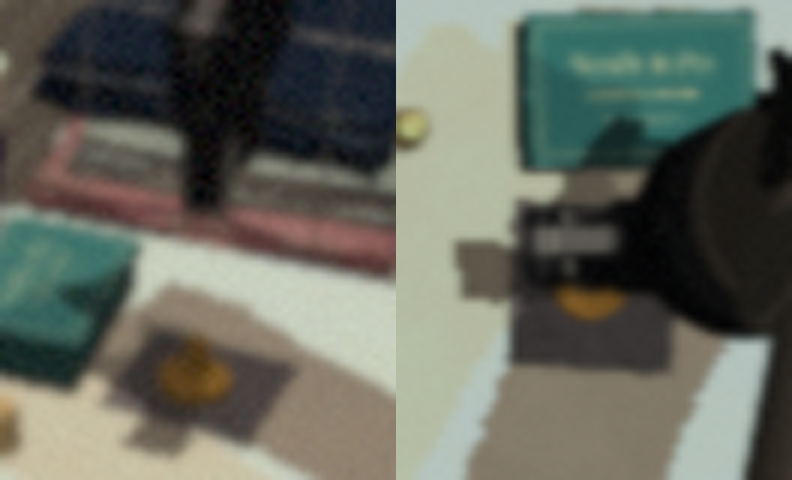

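The fingertip is at side pixel (326,135), above and in line with the stem at (325,157). The top view shows the gripper over the felt. Descending.

play_rows(increments=[[40, [-0.04, 0, 0.6], [0, 0, 0]], [40, [0, 0, 0.4], [0, 0, 0]], [40, [0, 0, 0.2], [0, 0, 0]], [40, [0, 0, 0.06], [0, 0, 0]], [40, [0, 0, 0], [0, 0, 0]]])

```text
time_s: 4.32
eef_pos: [0.6043, -0.1811, 0.0289]
tool_rot: [0.0, 1.0, -0.0, 0.0]
wrist_force: [0.2, -0.6, -0.1]
width: 0.0401
gripper_force: 0.0
```

play_rows(increments=[[40, [0.06, 0, 0.06], [0, 0, 0]], [40, [0, 0, 0.04], [0, 0, 0]], [25, [0, 0, 0], [0, 0, 0]], [18, [0, 0, 0], [0, 0, 0]], [10, [0, 0, 0], [0, 0, 0]], [8, [0, 0, 0], [0, 0, 0]], [8, [0, 0, 0], [0, 0, 0]], [8, [0, 0, 0], [0, 0, 0]]], grip_force=35)

```text
time_s: 5.32
eef_pos: [0.6009, -0.1809, 0.0234]
tool_rot: [0.0, 1.0, 0.0, 0.0]
wrist_force: [0.1, -0.8, 0.6]
width: 0.0081
gripper_force: 0.0
```

Run:
```python
from plant import telemetry, snapshot
from h import *
S=snapshot("side");T=snapshot("top")
f=lambda s,x,y:cv2.resize(s["frame"][y:y+60,x:x+50,::-1],None,fx=8,fy=8,interpolation=cv2.INTER_CUBIC)
cv2.imwrite("pics/app2.png",np.clip(np.hstack([f(S,300,120),f(T,360,185)])*1.6,0,255).astype(np.uint8))
print(proj(S,[[.601,-.181,.0094],[.601,-.181,.025]]))
```

```text
[[324.11499031 161.13745261]
 [324.65403226 156.18592375]]
```

View pics/app2.png

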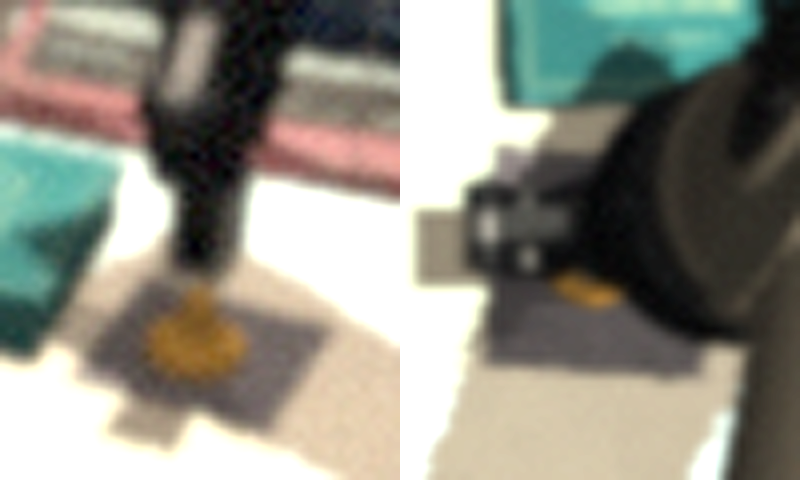

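Run:
```python
from plant import telemetry
from h import *
import pickle
T=pickle.load(open("top0.pkl","rb"));S=pickle.load(open("side0.pkl","rb"))
print("app1 tip pred",proj(S,[[.599,-.155,.074],[.599,-.165,.074],[.599,-.155,.061]]),"seen 326.2 135.3")
print("app2 tip pred",proj(S,[[.601,-.17,.0094],[.601,-.181,.0094],[.601,-.181,.022]]),"seen 326.2 153.5")
for z in(.05,.08,.11): print(z,plane(T,[368.5,213.8],z))
print("tip now on ray at z",[(z,plane(S,[326.2,153.5],z)[0].round(4)) for z in(.01,.02,.03,.04)])
st=telemetry.read_state();print(st["tool_rot"],st["width"])
```

```text
app1 tip pred [[324.44687018 145.1207865 ]
 [325.50686239 143.18738643]
 [323.9761277  149.5527049 ]] seen 326.2 135.3
app2 tip pred [[322.99715657 163.29058182]
 [324.11499031 161.13745261]
 [324.54957033 157.1454896 ]] seen 326.2 153.5
0.05 [[ 0.60481666 -0.13523129  0.05      ]]
0.08 [[ 0.60248474 -0.12895334  0.08      ]]
0.11 [[ 0.60015282 -0.12267539  0.11      ]]
tip now on ray at z [(0.01, array([ 0.6056, -0.2185,  0.01  ])), (0.02, array([ 0.6023, -0.203 ,  0.02  ])), (0.03, array([ 0.599 , -0.1874,  0.03  ])), (0.04, array([ 0.5957, -0.1719,  0.04  ]))]
[1.72732270e-04 9.99999984e-01 4.40156913e-05 2.24488115e-05] 0.007737023480224288
```

The pictures show the closed fingertips at side pixel (326,153), just above the stem top at (325,156), so the tips are higher than the stated geometry. I'll feel downward in small steps.

play_rows(increments=[[8, [0, 0, 0.06], [0, 0, 0]], [8, [0, 0, 0], [0, 0, 0]]])

```text
time_s: 5.68
eef_pos: [0.6006, -0.1807, 0.02]
tool_rot: [0.0, 1.0, 0.0, -0.0]
wrist_force: [0.6, -0.2, 0.7]
width: 0.0079
gripper_force: 0.0
```

play_rows(increments=[[8, [0, 0, 0.06], [0, 0, 0]], [8, [0, 0, 0], [0, 0, 0]]])

```text
time_s: 5.92
eef_pos: [0.6006, -0.1808, 0.0171]
tool_rot: [0.0, 1.0, 0.0, -0.0]
wrist_force: [0.9, 0.2, -0.1]
width: 0.0082
gripper_force: 0.0
```

Run:
```python
from plant import snapshot
from h import *
S=snapshot("side")
f=S["frame"]
for r in range(146,170): print(r,' '.join('%3d/%3d'%(f[r,c,0],f[r,c,2]) for c in range(316,336,1)))
for st,c,m in blobs(S,(15,120,60),(35,255,255),15):
    if abs(c[0]-325)<15: print(st,c)
```

```text
146 200/187 199/187 195/184 181/172 154/147 112/106  56/ 54  29/ 26  13/ 11  15/  8   9/  7  23/ 20  39/ 33  56/ 51  98/ 92 152/144 192/183 197/188 199/189 201/190
147 200/189 203/192 199/188 193/183 167/156 115/108  59/ 54  20/ 21   8/ 10  14/ 12   1/  4  27/ 21  47/ 38  62/ 57 106/101 160/152 189/180 201/191 200/190 200/190
148 198/187 201/189 199/185 185/171 158/146 107/ 97  45/ 42  26/ 20  12/ 13  22/ 21  19/ 20  35/ 28  49/ 39  65/ 59 111/106 164/157 195/184 202/192 200/191 201/192
149 198/184 198/186 186/171 167/148 136/118  86/ 72  42/ 39  17/ 15  12/ 10  17/ 21  16/ 16  36/ 34  51/ 42  70/ 64 122/114 176/168 195/185 201/190 202/191 202/194
150 195/182 184/167 172/154 146/124 121/ 96  80/ 66  36/ 30   9/ 15  13/ 11  19/ 16  22/ 21  38/ 34  50/ 41  69/ 62 123/116 172/162 196/186 199/188 200/190 201/192
151 180/161 163/142 153/126 136/110 110/ 87  72/ 55  29/ 26  23/ 21  12/ 12  18/ 17  23/ 17  39/ 31  49/ 45  71/ 61 116/106 167/153 187/174 195/182 198/187 200/190
152 156/128 147/119 140/109 126/ 97 108/ 85  68/ 53  33/ 31  16/ 13  11/ 12  21/ 22  29/ 23  45/ 39  54/ 46  79/ 65 
[... 2185 characters left out ...]
55/ 48  54/ 46  54/ 44  58/ 38  62/ 32  74/ 34  78/ 33  82/ 31  84/ 31  76/ 26  77/ 29  81/ 34  79/ 42  73/ 49  74/ 56  76/ 66  75/ 65  76/ 66  75/ 65  70/ 62
167  55/ 48  58/ 51  54/ 49  59/ 47  59/ 44  57/ 36  65/ 40  69/ 39  70/ 39  65/ 36  71/ 44  66/ 39  69/ 50  71/ 57  75/ 63  72/ 61  70/ 61  73/ 64  69/ 60  75/ 66
168  69/ 58  62/ 52  60/ 51  57/ 49  56/ 45  51/ 41  57/ 45  59/ 45  60/ 45  55/ 44  56/ 42  63/ 52  63/ 52  69/ 59  72/ 61  71/ 63  71/ 63  75/ 65  77/ 67  80/ 68
169  96/ 77  74/ 60  66/ 54  64/ 54  60/ 49  59/ 50  57/ 48  58/ 52  53/ 44  53/ 47  57/ 51  59/ 50  63/ 54  69/ 58  69/ 59  72/ 65  73/ 64  75/ 66  75/ 67  89/ 72
[318 157  13  10  84] [323.83333333 162.26190476]
```

play_rows(increments=[[8, [0, 0, 0.05], [0, 0, 0]], [8, [0, 0, 0], [0, 0, 0]]])

```text
time_s: 6.22
eef_pos: [0.6007, -0.1808, 0.0146]
tool_rot: [0.0, 1.0, 0.0, -0.0]
wrist_force: [0.5, -0.3, 0.6]
width: 0.0082
gripper_force: 0.0
```

play_rows(increments=[[8, [0, 0, 0.05], [0, 0, 0]], [8, [0, 0, 0], [0, 0, 0]]])

```text
time_s: 6.48
eef_pos: [0.6007, -0.1808, 0.0121]
tool_rot: [0.0, 1.0, 0.0, -0.0]
wrist_force: [0.1, 0.3, 0.3]
width: 0.0076
gripper_force: 0.0
```

play_rows(increments=[[8, [0, 0, 0.05], [0, 0, 0]], [8, [0, 0, 0], [0, 0, 0]]])

```text
time_s: 6.72
eef_pos: [0.6011, -0.181, 0.0104]
tool_rot: [0.0, 1.0, 0.0, 0.0]
wrist_force: [-0.7, 0.5, 5.4]
width: 0.0079
gripper_force: 2.1
```

Run:
```python
from plant import snapshot
from h import *
f={n:snapshot(n)["frame"] for n in("side","top")}
c=lambda s,x,y,w,h,k:cv2.resize(f[s][y:y+h,x:x+w,::-1],None,fx=k,fy=k,interpolation=cv2.INTER_CUBIC)
cv2.imwrite("pics/a3.png",np.clip(np.hstack([c("side",305,135,36,48,11),c("top",362,193,36,48,11)])*1.8,0,255).astype(np.uint8))
```

```text
(no output)
```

View pics/a3.png

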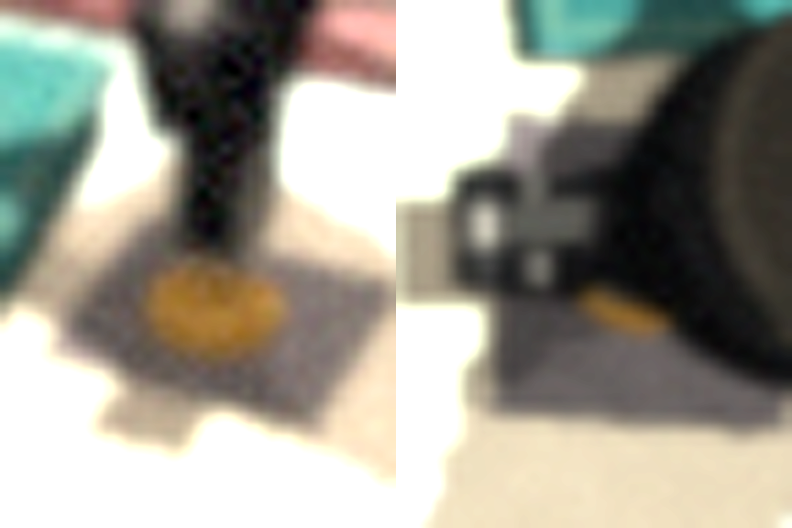

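The side crop shows the fingertip at about (325,158) on the stem top, and the force rose to 5 N. So the tips stand about 15 mm above the reported TCP when shut. I'll back up, open, and go down 16 mm past the touch height.

play_rows(increments=[[8, [0, 0, -0.12], [0, 0, 0]], [30, [0, 0, 0], [0, 0, 0]], [30, [0, 0, 0], [0, 0, 0]], [30, [0, 0, 0.2], [0, 0, 0]], [30, [0, 0, 0.1], [0, 0, 0]], [30, [0, 0, 0], [0, 0, 0]]])

```text
time_s: 7.58
eef_pos: [0.6002, -0.1807, -0.0001]
tool_rot: [0.0, 1.0, 0.0, -0.001]
wrist_force: [1.5, 0.1, 0.4]
width: 0.0302
gripper_force: 0.0
```

play_rows(increments=[[30, [0, 0, 0.1], [0, 0, 0]], [30, [0, 0, 0], [0, 0, 0]]])

```text
time_s: 7.82
eef_pos: [0.6006, -0.1808, -0.0045]
tool_rot: [0.0, 1.0, 0.0, -0.0]
wrist_force: [0.2, 1.3, -0.8]
width: 0.0302
gripper_force: 0.0
```

play_rows(increments=[[20, [0, 0, 0], [0, 0, 0]], [14, [0, 0, 0], [0, 0, 0]], [8, [0, 0, 0], [0, 0, 0]], [6, [0, 0, 0], [0, 0, 0]], [6, [0, 0, 0], [0, 0, 0]], [6, [0, 0, 0], [0, 0, 0]]], grip_force=35)

```text
time_s: 8.57
eef_pos: [0.6011, -0.181, -0.0038]
tool_rot: [0.0, 1.0, -0.0, 0.0]
wrist_force: [-0.4, 0.2, 2.9]
width: 0.0101
gripper_force: 34.2
```

play_rows(increments=[[6, [0, 0, -0.4], [0, 0, 0]], [6, [0, 0, -0.6], [0, 0, 0]], [6, [0, 0.4, -0.4], [0, 0, 0]], [6, [0.1, 0.8, 0], [0, 0, 0]], [6, [0.1, 0.9, 0], [0, 0, 0]], [6, [0.1, 0.9, 0], [0, 0, 0]], [6, [0.1, 0.9, 0], [0, 0, 0]], [6, [0.1, 0.9, 0], [0, 0, 0]]])

```text
time_s: 9.57
eef_pos: [0.5759, 0.0607, 0.067]
tool_rot: [0.0, 1.0, 0.0, 0.001]
wrist_force: [0.3, 0.0, -0.2]
width: 0.0102
gripper_force: 34.1
```

play_rows(increments=[[6, [0.07, 0.8, 0], [0, 0, 0]], [6, [0, 0.56, 0.2], [0, 0, 0]], [6, [0, 0, 0.3], [0, 0, 0]], [6, [0, 0, 0.2], [0, 0, 0]], [6, [0, 0, 0], [0, 0, 0]], [6, [0, 0, 0], [0, 0, 0]]])

```text
time_s: 10.32
eef_pos: [0.573, 0.1257, 0.0313]
tool_rot: [0.001, 1.0, -0.0, 0.0]
wrist_force: [-0.4, -0.4, -0.1]
width: 0.01
gripper_force: 34.2
```

```bash
cat > look.py <<'E'
from plant import snapshot,telemetry
from h import *
import sys
def look(zc):
    s=telemetry.read_state();print("tcp",s["eef_pos"].round(4),"F",s["wrist_force"].round(1),"w",round(s["width"],4),"g",round(s["gripper_force"],1),"t",s["time_s"])
    S=snapshot("side")
    p=proj(S,[[.578,.066,.03]])[0]
    for st,c,m in blobs(S,(18,120,60),(35,255,255),15):
        if np.linalg.norm(c-p)<60:
            q=cv2.findContours(m,0,1)[0][0]; e=cv2.fitEllipse(q) if len(q)>5 else None
            print(st.tolist(),"cen",c.round(2),"ell",e,"xy@z",plane(S,c,zc)[0].round(4))
    return S
if __name__=="__main__":
    S=look(float(sys.argv[1]))
    if len(sys.argv)>2: cv2.imwrite(sys.argv[2],cv2.resize(S["frame"][175:255,265:345,::-1],None,fx=7,fy=7,interpolation=cv2.INTER_CUBIC))
E
python3 look.py .037 pics/h0.png
```

```text
tcp [0.573  0.1257 0.0313] F [-0.4 -0.4 -0.1] w 0.01 g 34.2 t 10.325
[292, 229, 9, 7, 18] cen [295.72 232.61] ell ((295.600830078125, 232.0189666748047), (4.400435924530029, 8.231298446655273), 117.60665893554688) xy@z [0.5756 0.1351 0.037 ]
```

View pics/h0.png

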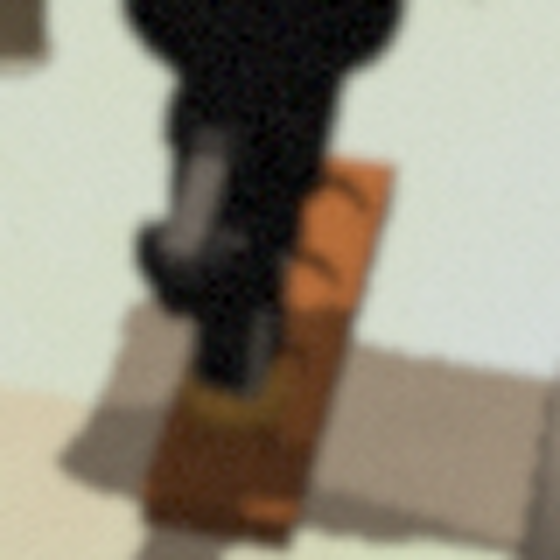

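The crop shows the disc held level, centred at about (299,231), which is right over the smallest pocket. Lowering gently.

play_rows(increments=[[6, [0, 0.02, 0.2], [0, 0, 0]], [6, [0, 0, 0.12], [0, 0, 0]], [6, [0, 0, 0.04], [0, 0, 0]], [6, [0, 0, 0], [0, 0, 0]]])

```text
time_s: 10.88
eef_pos: [0.5724, 0.1281, 0.0127]
tool_rot: [0.0, 1.0, -0.0, -0.0]
wrist_force: [0.1, -0.5, -0.6]
width: 0.01
gripper_force: 34.2
```

play_rows(increments=[[6, [0, 0, 0.04], [0, 0, 0]], [6, [0, 0, 0.04], [0, 0, 0]], [6, [0, 0, 0], [0, 0, 0]]])

```text
time_s: 11.25
eef_pos: [0.5728, 0.1282, 0.0101]
tool_rot: [0.0, 1.0, 0.0, 0.0]
wrist_force: [-2.4, -1.8, 7.1]
width: 0.0102
gripper_force: 34.9
```

play_rows(increments=[[6, [0, 0, 0], [0, 0, 0]], [6, [0, 0, -0.2], [0, 0, 0]], [6, [-0.04, -0.4, 0], [0, 0, 0]], [6, [-0.04, -0.42, 0], [0, 0, 0]], [6, [0, 0, 0.1], [0, 0, 0]], [6, [0, 0, 0.04], [0, 0, 0]], [6, [0, 0, 0.03], [0, 0, 0]], [6, [0, 0, 0], [0, 0, 0]]])

```text
time_s: 12.25
eef_pos: [0.5764, 0.0879, 0.0103]
tool_rot: [-0.0, 1.0, 0.0, -0.0]
wrist_force: [0.5, 0.2, -0.5]
width: 0.01
gripper_force: 34.2
```

play_rows(increments=[[6, [0, 0, 0.02], [0, 0, 0]], [6, [0, 0, 0], [0, 0, 0]], [6, [0, 0, 0], [0, 0, 0]]])

```text
time_s: 12.62
eef_pos: [0.5765, 0.0879, 0.0101]
tool_rot: [-0.0, 1.0, 0.0, 0.0]
wrist_force: [-2.1, 0.0, 5.2]
width: 0.0102
gripper_force: 34.8
```

It rests on top of the second pocket as well. Both views also show the felt button as clearly the widest of the three. On to the third pocket.

play_rows(increments=[[6, [0, 0, -0.2], [0, 0, 0]], [6, [-0.04, -0.4, 0], [0, 0, 0]], [6, [-0.04, -0.41, 0], [0, 0, 0]], [6, [0, 0, 0.1], [0, 0, 0]], [6, [0, 0, 0.05], [0, 0, 0]], [6, [0, 0, 0.03], [0, 0, 0]], [6, [0, 0, 0.01], [0, 0, 0]], [6, [0, 0, 0], [0, 0, 0]]])

```text
time_s: 13.62
eef_pos: [0.58, 0.0472, 0.0101]
tool_rot: [-0.0, 1.0, 0.0, -0.0]
wrist_force: [-2.7, -0.2, 4.8]
width: 0.0103
gripper_force: 34.6
```

play_rows(increments=[[6, [0, 0, 0.01], [0, 0, 0]], [6, [0, 0, 0], [0, 0, 0]]])

```text
time_s: 13.88
eef_pos: [0.5801, 0.0472, 0.01]
tool_rot: [-0.0, 1.0, 0.0, -0.0]
wrist_force: [-2.9, 0.8, 8.3]
width: 0.0102
gripper_force: 35.0
```

play_rows(increments=[[6, [0.04, 0, 0], [0, 0, 0]], [6, [0, -0.04, 0], [0, 0, 0]], [6, [-0.04, 0, 0], [0, 0, 0]], [6, [-0.04, 0, 0], [0, 0, 0]], [6, [0, 0.04, 0], [0, 0, 0]], [6, [0, 0.04, 0], [0, 0, 0]], [6, [0.04, 0, 0], [0, 0, 0]], [6, [0.04, 0, 0], [0, 0, 0]]])

```text
time_s: 14.88
eef_pos: [0.5796, 0.0465, 0.0101]
tool_rot: [0.001, 1.0, -0.001, 0.001]
wrist_force: [1.7, -1.9, 3.6]
width: 0.0099
gripper_force: 34.5
```

play_rows(increments=[[6, [0, 0, -0.2], [0, 0, 0]], [6, [-0.06, -0.42, 0], [0, 0, 0]], [6, [-0.06, -0.41, 0], [0, 0, 0]], [6, [0, 0, 0.08], [0, 0, 0]], [6, [0, 0, 0.04], [0, 0, 0]], [6, [0, 0, 0.04], [0, 0, 0]], [6, [0, 0, 0.03], [0, 0, 0]], [6, [0, 0, 0], [0, 0, 0]]])

```text
time_s: 15.88
eef_pos: [0.5843, 0.008, 0.01]
tool_rot: [-0.0, 1.0, 0.0, -0.0]
wrist_force: [-0.5, 1.0, 2.5]
width: 0.01
gripper_force: 34.4
```

play_rows(increments=[[6, [0, 0, 0.02], [0, 0, 0]], [6, [0, 0, 0], [0, 0, 0]]])

```text
time_s: 16.12
eef_pos: [0.5844, 0.0078, 0.0098]
tool_rot: [-0.0, 1.0, 0.001, -0.0]
wrist_force: [-2.8, 0.2, 8.1]
width: 0.01
gripper_force: 35.2
```

play_rows(increments=[[6, [0, -0.03, 0], [0, 0, 0]], [6, [0, 0, 0], [0, 0, 0]]])

```text
time_s: 16.38
eef_pos: [0.5846, 0.0075, 0.0098]
tool_rot: [-0.0, 1.0, 0.001, -0.0]
wrist_force: [-2.6, 3.3, 6.7]
width: 0.0102
gripper_force: 35.0
```

play_rows(increments=[[6, [0, -0.03, 0], [0, 0, 0]], [6, [0, 0, 0], [0, 0, 0]]])

```text
time_s: 16.62
eef_pos: [0.5848, 0.0068, 0.0097]
tool_rot: [-0.0, 1.0, 0.002, 0.0]
wrist_force: [-3.0, 3.1, 7.2]
width: 0.0101
gripper_force: 34.9
```

The button sits on the rim of the largest pocket. I'll re-press vertically and read the moment to see which side is carrying it.

play_rows(increments=[[6, [0, 0.03, -0.1], [0, 0, 0]], [6, [0, 0, 0], [0, 0, 0]], [6, [0, 0, 0], [0, 0, 0]]])

```text
time_s: 17.0
eef_pos: [0.5843, 0.0053, 0.0137]
tool_rot: [0.0, 1.0, -0.0, -0.0]
wrist_force: [0.1, -0.3, -0.4]
width: 0.0105
gripper_force: 34.2
```

```bash
python3 -c "
from plant import telemetry
s=telemetry.read_state();print(s['eef_pos'],s['wrist_force'],s['torque'])"
```

```text
[0.58434159 0.0052604  0.0137302 ] [ 0.05863342 -0.30685936 -0.41889953] [0.03006988 0.01769878 0.0215039 ]
```

play_rows(increments=[[6, [0, 0, 0.06], [0, 0, 0]], [6, [0, 0, 0.04], [0, 0, 0]], [6, [0, 0, 0], [0, 0, 0]], [6, [0, 0, 0], [0, 0, 0]]])

```text
time_s: 17.5
eef_pos: [0.5844, 0.0056, 0.0088]
tool_rot: [0.0, 1.0, 0.0, -0.0]
wrist_force: [0.9, 0.7, 0.3]
width: 0.0101
gripper_force: 34.2
```

```bash
python3 -c "
from plant import telemetry
s=telemetry.read_state();print(s['eef_pos'],s['wrist_force'],s['torque'])"
```

```text
[0.58442853 0.00560401 0.00881013] [0.94756625 0.67246149 0.31569884] [-0.0029791   0.00365503  0.0400284 ]
```

z has gone below the rim level with no force, so it is starting to enter. Going on down gently.

play_rows(increments=[[6, [0, 0, 0.03], [0, 0, 0]], [6, [0, 0, 0.03], [0, 0, 0]], [6, [0, 0, 0], [0, 0, 0]]])

```text
time_s: 17.88
eef_pos: [0.5844, 0.0057, 0.0057]
tool_rot: [0.0, 1.0, 0.0, -0.0]
wrist_force: [0.1, 0.4, -0.9]
width: 0.0104
gripper_force: 34.2
```

play_rows(increments=[[6, [0, 0, 0.03], [0, 0, 0]], [6, [0, 0, 0.03], [0, 0, 0]], [6, [0, 0, 0], [0, 0, 0]]])

```text
time_s: 18.25
eef_pos: [0.5845, 0.0057, 0.0032]
tool_rot: [0.0, 1.0, 0.0, -0.0]
wrist_force: [-1.0, 0.0, 2.8]
width: 0.0101
gripper_force: 34.6
```

Bottomed at 7 mm depth with light contact. I'll release, opening both sides evenly, then rise.

play_rows(increments=[[6, [0, 0, 0], [0, 0, 0]], [14, [0, 0, 0], [0, 0, 0]], [22, [0, 0, 0], [0, 0, 0]], [30, [0, 0, 0], [0, 0, 0]], [36, [0, 0, 0], [0, 0, 0]], [36, [0, 0, -0.3], [0, 0, 0]], [36, [0, 0, -0.5], [0, 0, 0]], [36, [0, 0, -1], [0, 0, 0]]])

```text
time_s: 19.25
eef_pos: [0.583, 0.0056, 0.0931]
tool_rot: [0.0, 1.0, -0.0, -0.002]
wrist_force: [0.7, -0.2, 0.1]
width: 0.0359
gripper_force: 0.0
```

play_rows(increments=[[36, [0, 0, -1], [0, 0, 0]], [36, [0, 0, -1], [0, 0, 0]], [36, [0, 0, -1], [0, 0, 0]], [36, [0, 0, -1], [0, 0, 0]], [36, [0, 0.8, 0], [0, 0, 0]], [36, [0, 1, 0], [0, 0, 0]], [36, [0, 1, 0], [0, 0, 0]], [36, [0, 1, 0], [0, 0, 0]]])

```text
time_s: 20.25
eef_pos: [0.5843, 0.1968, 0.2943]
tool_rot: [0.001, 1.0, 0.0, 0.001]
wrist_force: [0.5, -0.2, -0.2]
width: 0.0363
gripper_force: 0.0
```

Run:
```python
from plant import snapshot,telemetry
from h import *
s=telemetry.read_state();print(s["eef_pos"],s["wrist_force"],s["time_s"])
f={n:snapshot(n) for n in("side","top")}
for n,S in f.items():
    for st,c,m in blobs(S,(18,120,60),(35,255,255),15):
        p=plane(S,c,.014)[0]
        if .5<p[0]<.65: print(n,st.tolist(),c.round(1),p.round(4))
c=lambda n,x,y,w,h,k:cv2.resize(f[n]["frame"][y:y+h,x:x+w,::-1],None,fx=k,fy=k,interpolation=cv2.INTER_CUBIC)
cv2.imwrite("pics/end.png",np.vstack([c("top",245,205,80,45,7)[:300],c("side",275,190,80,40,7)[:285]]))
```

```text
[0.58433148 0.19679591 0.29427256] [ 0.53245026 -0.23112547 -0.16322845] 20.25
side [303, 197, 14, 12, 98] [309.1 203.4] [0.5845 0.0084 0.014 ]
side [251, 289, 14, 14, 150] [257.5 296.2] [0.5937 0.2945 0.014 ]
side [255, 325, 14, 16, 147] [261.2 333.5] [0.5584 0.3623 0.014 ]
top [28, 216, 24, 29, 113] [ 39.5 229.8] [0.5837 0.6774 0.014 ]
top [303, 218, 13, 13, 137] [309.2 224.2] [0.5845 0.0071 0.014 ]
```

View pics/end.png

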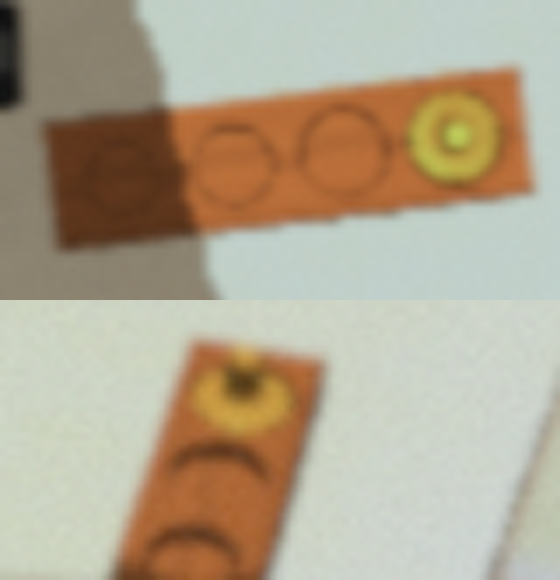

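The picture shows the button flat in the largest pocket, at about (309,224) in the top view and (309,203) in the side view, stem up. The other buttons are unmoved. Handing in.

play_rows(increments=[[36, [0, 0, 0], [0, 0, 0]], [36, [0, 0, 0], [0, 0, 0]]])

```text
time_s: 20.6
eef_pos: [0.5849, 0.1935, 0.2936]
tool_rot: [0.002, 1.0, -0.0, 0.0]
wrist_force: [0.1, -0.3, 0.2]
width: 0.0362
gripper_force: 0.0
```

```bash
python3 -c "
from plant import r
print(r.close_job())"
```

```text
the job is handed in; nothing more can be done
None
```

The felt button is the 33 mm one: it stayed on top of the first three pockets under light pressure (about 8 N at most) and now lies fully down, flat and released in the largest; the job is handed in at about 21 s, but no verdict came back.

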